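Take the bin of nuts down from its keyhole studs and stand it on the scale

ROBOT

A 6-joint arm with a two-finger parallel gripper is mounted at the origin on a cart in front of the work surface, level with it; the furniture and walls round the work are solid. World frame = base frame: x ahead of the robot, y to its left, z up, the work surface at z = 0. Lengths are in m, angles in rad, forces in N, time in s.
With the tool pointing down it reaches from about 0.3 to 0.875 m from the base axis. Payload 6.4 kg.
Tool frame: the origin (TCP) lies between the finger pads; the fingertips stand 11 mm ahead of it and the grasp point (between the pads) lies 8 mm behind it (ctrl.tcp_to_tips is the distance from the TCP to the fingertips, in m); x points along the fingers, z is the direction in which the jaws open and shut, and the axes are right-handed (so a half turn about x gives the same grasp; the last joint's range is limited). The gripper opens to 85 mm and grips with 20 to 120 N. Pads are 22 mm wide; open, the fingers measure 114 mm over their backs; the gripper's body (76 mm by 85 mm) begins 54 mm behind the grasp point. The pads swing forward as they close: fully open they stand 13 mm farther back than shut.
Start: joints at [1.026, 0.181, 1.607, -0, 1.354, -0.206], TCP at [0.191, 0.542, 0.242] pointing down, gripper open.
Joint ranges: [-2.99, 2.99], [-0.89, 2.07], [0.3, 2.58], [-1.14, 4.28], [0, 2.63], [-3.12, 3.12]. Speed limits (rad/s): [2.57, 2.57, 3.01, 3.14, 3.14, 3.14].

INTERFACE

Orientations are given as a unit quaternion [w, x, y, z].
In Python, from bench import ctrl, eyes, hand_in gives the robot as it stands. The module is installed in compiled form; this text tells all that it offers.
- The arm moves only by the tool step_arm, never from a script. Its arguments are lists of equal length, an entry for each row: "xyz": the shift along the world's x, y, z in mm, a list of three; "spin": the turn about the world's z in rad; "fingers": the opening in per cent of the stroke, from 0 (shut) to 100 (fully open). A call has 1 to 10 rows; each row is the pose to reach, as a shift and turn from the pose commanded when the call began; what a row does not reach only later rows make up. A row lasts 1/10 s, in which the tool goes at most 50 mm and 8.59 degrees, less where a joint would pass 70% of its speed; a pose out of reach is approached as far as the arm can. A call with a gripper value outside its range is refused whole. The fingers move at their own pace and stop on an object; the grip force is fixed at half the most. Time passes only in rows, so rows that repeat a pose let the fingers close. It gives the time, the measured TCP pose, the force and the opening at its end, in the units of the state.
- ctrl.get_obs(): the state, without advancing time (a new reading comes with each control period).
- eyes.camera(name): name is "scene" or "top" or "wrist"; returns the picture (420x560x3 uint8, red, green, blue); there is no depth.
- eyes.camera_model(name): a dict with "vertical_fov" (degrees; the focal length in pixels is half the picture's height over the tangent of half this angle, whatever the lens; pixels are square), "cx", "cy" (the principal point, pixels), "dist_coeffs" ([k1, k2, p1, p2, k3] as OpenCV has them; the pictures are not rectified), "pose" (4x4, takes a point from camera to world coordinates); the wrist camera has in their place "tool_from_camera" (4x4, takes a point from camera to tool coordinates, whose origin is the TCP and whose axes are the tool frame's). Camera axes: x right, y up, looking along -z (the intrinsics and any distortion apply to the point x, -y, -z); pixel columns grow to the right and rows downward; lengths in m; the calibration is good to about 2 mm. A picture is of the moment at which its call begins: read the wrist's pose just before it. camera_model takes no time and is no camera call.
- hand_in(): hands the job in, once; it reports no verdict.
The state is a dict: "time_s": time; "q": joint angles; "dq": joint speeds; "joint_efforts": joint torques, N m; "eef_pos": TCP position; "eef_rot": TCP orientation; "wrist_force": force on the tool from outside, world axes, zero at the start; "torque": the same for the moment, N m; "opening": opening from 0.0 (shut) to 1.0 (fully open).
Only numpy, scipy, OpenCV 4.12 (cv2) and the standard library are available. Lean on these libraries where they do the work, as an engineer would, in place of code of your own. Each camera call takes 0.05 s, during which the arm holds its last target.

TASK

The nuts are to be counted by weight: take the bin that holds the nuts down from the tool board (lift it until the stud heads reach the wide ends of its keyholes, then draw it off) and stand it upright on the middle of the bench scale's weighing plate. Carry it level so that all three nuts stay in it, set it down gently, and leave the empty bin hanging and the tin, pliers and tape measure where they are.

Things in the scene. Friction and masses are not known exactly. Their poses are not given: they have to be found in the camera images.
- tool_board: Upright plywood board on two feet, fixed, 360 mm wide, 16 thick, 185 high. Origin: centre of its underside; x goes through it away from the robot's side (front face at x = -8 mm), y along it, z up. Feet stick out 42 mm in front at y = -125 and +125 mm. Two bins hang on its front at y = -82 and +82 mm, either one in either place; a spanner hangs low below them.
- studs_right (a point): Midway between the two steel studs at y = -82 mm on the board, at its front face. The studs stand 88 mm apart along y, 153.5 mm above the worktop: shank 5 mm in diameter and 5 mm long, then a round head 13 mm in diameter, 3 mm thick. Axes as the board's.
- studs_left (a point): The same for the pair of studs at y = +82 mm.
- nut_bin: The bin with three hex nuts in it: loose, grey sheet metal, 3 mm walls, 100 mm deep (x), 60 wide outside (y), 0.18 to 0.35 kg. Origin: centre of its underside; x to its back, parallel to the board's x while it hangs, z up. Underside hangs 90 mm above the worktop. Flat side walls 62 mm high from x = -12 mm to the back, sloping down to the 34 mm high front wall. May lean 2 degrees.
- nut_bin_keyholes (a point): Midway between the nut bin's two keyholes, on the rear face of its back plate (bin x = +50 mm), level with the centres of the wide holes. The plate is 3 mm thick, 78 high, with an ear each side out to y = -58 and +58 mm; each ear has, at y = -44 and +44 mm, a 20 mm round hole centred 44 mm above the bin's underside and an 8 mm slot from it up to 66 mm.
- nut_bin_slot_tops (a point): As above but 63.5 mm above the bin's underside, where the stud shanks sit at the start. So the bin must go up 19.5 mm (16 to 23 mm will do) for the stud heads to line up with the wide holes, then come away from the board along its -x by more than 8 mm to clear the heads.
- empty_bin: The other bin, the same in shape and size but empty, hanging on the other pair of studs. It stays there.
- nut_1: Loose hex nut in the nut bin, 22 mm across, 10 mm high, origin at the centre of its underside.
- nut_2: Second such nut in the nut bin.
- nut_3: Third such nut in the nut bin.
- bench_scale: Flat bench scale standing on the worktop, fixed: grey housing 190 mm deep (x) and 180 mm wide (y), with a black strip with display and buttons along its front edge (-x). Origin: centre of its underside, z up.
- weigh_plate (a point): Centre of the top face of the scale's steel weighing plate, 40 mm above the worktop. The plate is 146 mm (x) by 178 mm (y), flat and rigid; it is the highest part of the scale. Axes as the scale's.
- small_tin: Red tin, 66 mm in diameter, 46 mm high, loose bystander on the worktop. Origin: centre of its underside.
- pliers_red: Red pliers, 186 mm long, lying flat, loose bystander. Origin: centre of the underside.
- tape_measure: Yellow tape measure 34 x 80 x 68 mm high, loose bystander. Origin: centre of the underside.

How it is judged:
On the way:
1. the nut bin is off its studs: its back is more than 15 mm in front of the board's front face (x of nut_bin in the frame of tool_board below -0.073 m), for 0.1 s.
At the end, for the whole second after the job is handed in: The nut bin stands upright (within 0.06 rad), released and at rest on the scale, its underside on the weighing plate (within 4 mm in height) and its centre within 35 mm of the plate's centre, with all three nuts inside it; the empty bin hangs where it was (within 12 mm) (horizontal distance between nut_bin and weigh_plate below 0.035 m and z of nut_bin in the frame of weigh_plate between -0.004 and 0.004 m and angle between nut_bin's own z axis and vertical below 0.06 rad and linear speed of nut_bin below 0.02 m/s and distance between each of nut_1, nut_2, nut_3 and nut_bin below 0.055 m and z of each of nut_1, nut_2, nut_3 in the frame of nut_bin above 0 m and distance of empty_bin from where it was at the start of the episode below 0.012 m); the robot touches nothing.
It fails at once if the nut bin is slammed on the scale (more than 45 N between them) (contact force between nut_bin and bench_scale above 45 N).
It fails at once if the nut bin is dropped (falls free of the fingers at over 0.45 m/s, as after a fall of about 10 mm) (linear speed of nut_bin above 0.45 m/s and contact force between nut_bin and the fingers below 0.2 N).
It fails at once if the empty bin is pushed about (more than 15 mm) (distance of empty_bin from where it was at the start of the episode above 0.015 m).
It fails at once if the tin, the pliers or the tape measure is moved by more than 30 mm (distance of any of small_tin, pliers_red, tape_measure from where it was at the start of the episode above 0.03 m).
It also fails if it takes over 43 s, if anything falls off the work surface, if the arm or the gripper's body presses on something with over 40 N, if the wrist force passes 120 N, or if a joint passes its speed limit or range.

## Working session

There is one attempt and no reset: what is moved stays moved. The work goes in short steps, Python scripts to look and compute and a tool call to move; the robot and the scene stay as the last step left them, time stands still between calls to the robot, and variables do not carry over. Pictures are saved under pics/ and viewed, and the job is handed in when it is done.

Besides the shell and the picture viewer there is one more tool, called after "Emit:" as a command line: name --pt "numbers of a row" for each row, then --argument value for the rest. step_arm: Moves the arm, as the interface text tells. Its arguments: {"type":"object","properties":{"xyz":{"type":"array"},"spin":{"type":"array"},"fingers":{"type":"array"}},"required":["xyz","spin","fingers"]}

```bash
mkdir -p pics; cat > h.py <<'E'
import numpy as np, cv2
from bench import ctrl, eyes, hand_in
def snap(n,f):
    im=eyes.camera(n); cv2.imwrite('pics/'+f,im[:,:,::-1]); return im
def K(m):
    f=210/np.tan(np.radians(m['vertical_fov'])/2)
    return np.array([[f,0,m['cx']],[0,f,m['cy']],[0,0,1]])
def ray(m,uv,T=None):
    T=np.array(m['pose']) if T is None else T
    p=cv2.undistortPoints(np.array([[uv]],float),K(m),np.array(m['dist_coeffs'],float))[0,0]
    return T[:3,3],T[:3,:3]@np.array([p[0],-p[1],-1])
def atz(m,uv,z,T=None):
    o,d=ray(m,uv,T); return o+d*(z-o[2])/d[2]
def proj(m,P,T=None):
    T=np.array(m['pose']) if T is None else T
    c=(np.atleast_2d(P)-T[:3,3])@T[:3,:3]; c=c*[1,-1,-1]
    return cv2.projectPoints(c.reshape(-1,1,3),np.zeros(3),np.zeros(3),K(m),np.array(m['dist_coeffs'],float))[0][:,0]
E
python3 - <<'E'
from h import *
o=ctrl.get_obs(); print(o)
for n in('scene','top','wrist'):
    snap(n,n+'0.png'); m=eyes.camera_model(n); print(n,m)
E
```

```text
{'time_s': 0.0, 'q': array([ 1.02571703e+00,  1.81530657e-01,  1.60798523e+00, -2.04318237e-05,
        1.35385470e+00, -2.06298654e-01]), 'dq': array([-0.00106616,  0.00101238, -0.00066109,  0.00079673, -0.00053835,
        0.00073703]), 'joint_efforts': array([ 6.72875613e-04, -4.44878519e+01, -3.51330900e+01, -3.05879930e-04,
        9.30382084e-03, -1.27246071e-05]), 'eef_pos': array([0.19079684, 0.54185004, 0.24140101]), 'eef_rot': array([ 0.57655969, -0.40881113,  0.57770721,  0.4082974 ]), 'wrist_force': array([ 0.54509316, -0.00475081,  0.63786153]), 'torque': array([ 0.01449847, -0.0279407 ,  0.07230548]), 'opening': 1.0007037276670894}
scene {'vertical_fov': 53.37594158715439, 'cx': 283.1984784336372, 'cy': 214.7070874877041, 'dist_coeffs': array([-0.07375315,  0.        ,  0.        ,  0.        ,  0.        ]), 'pose': array([[ 0.58714675,  0.48340606, -0.64928982, -0.10612199],
       [-0.80922062,  0.33019632, -0.48593454, -0.45911659],
       [-0.02051059,  0.8107336 ,  0.58505585,  0.67986941],
       [ 0.        ,  0.        ,  0.        ,  1.        ]])}
top {'verti
[... 267 characters left out ...]
396, -0.00438046,  0.03043176],
       [-0.00580719,  0.08519499,  0.99634737,  1.21990494],
       [ 0.        ,  0.        ,  0.        ,  1.        ]])}
wrist {'vertical_fov': 64.75727816882753, 'cx': 280.40045314345247, 'cy': 207.75089102020357, 'dist_coeffs': array([-0.07488764,  0.        ,  0.        ,  0.        ,  0.        ]), 'tool_from_camera': array([[ 4.77974535e-04,  3.12850620e-01, -9.49802222e-01,
        -1.31799531e-01],
       [ 3.52227440e-04,  9.49802219e-01,  3.12850796e-01,
         8.08002080e-02],
       [ 9.99999824e-01, -4.84081119e-04,  3.43786701e-04,
        -1.58533846e-04],
       [ 0.00000000e+00,  0.00000000e+00,  0.00000000e+00,
         1.00000000e+00]])}
```

View pics/scene0.png

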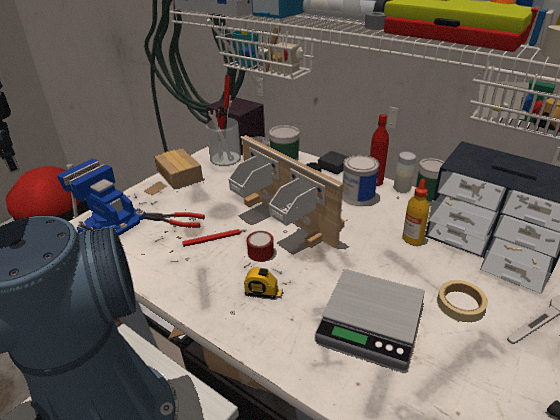

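View pics/top0.png

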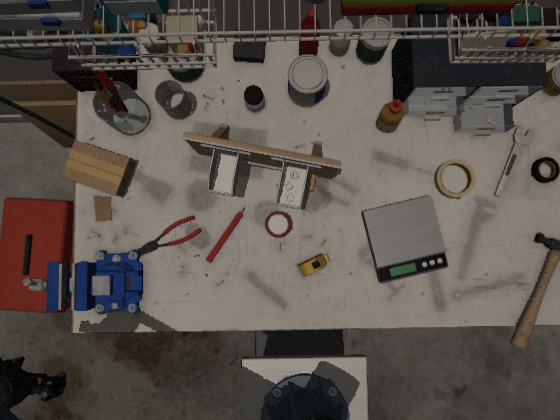

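View pics/wrist0.png

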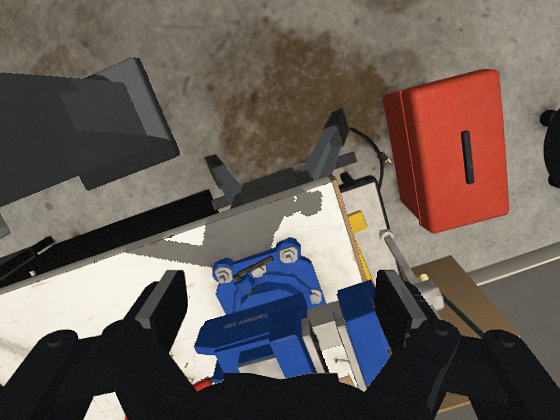

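The scene and top views agree: the nuts are in the right bin (top view about (292,185)), the left bin is empty, and the scale is at about (403,235). I'll zoom in to measure.

```bash
python3 - <<'E'
import cv2
im=cv2.imread('pics/top0.png'); cv2.imwrite('pics/ctop.png',cv2.resize(im[120:250,175:345],None,fx=4.6,fy=4.6,interpolation=cv2.INTER_CUBIC))
cv2.imwrite('pics/ctop2.png',cv2.resize(im[185:290,350:460],None,fx=5,fy=5,interpolation=cv2.INTER_CUBIC))
im=cv2.imread('pics/scene0.png'); cv2.imwrite('pics/csc.png',cv2.resize(im[130:260,215:355],None,fx=4.5,fy=4.5,interpolation=cv2.INTER_CUBIC))
E
```

```text
(no output)
```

View pics/ctop.png

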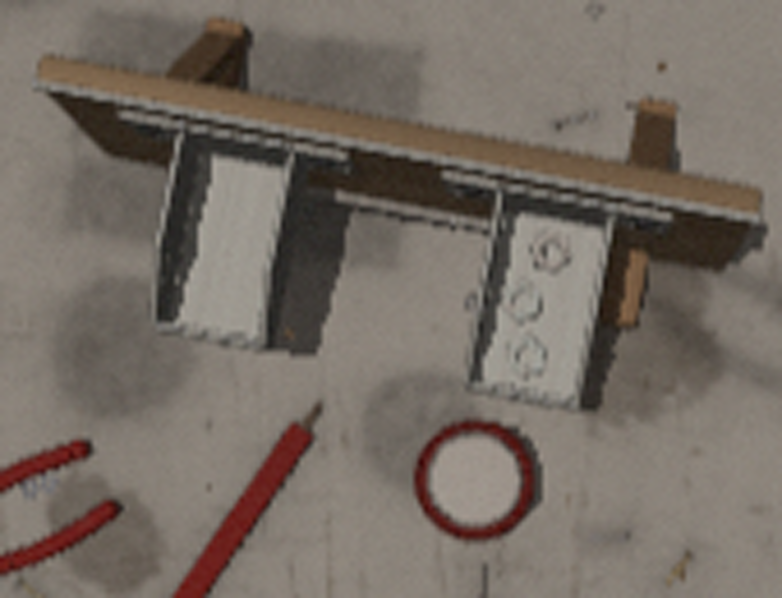

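View pics/ctop2.png

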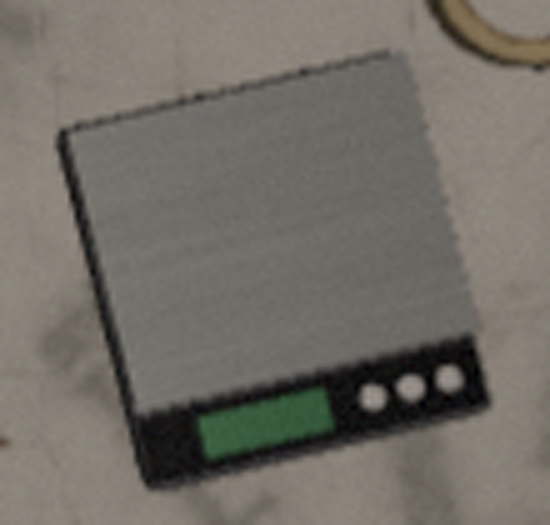

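View pics/csc.png

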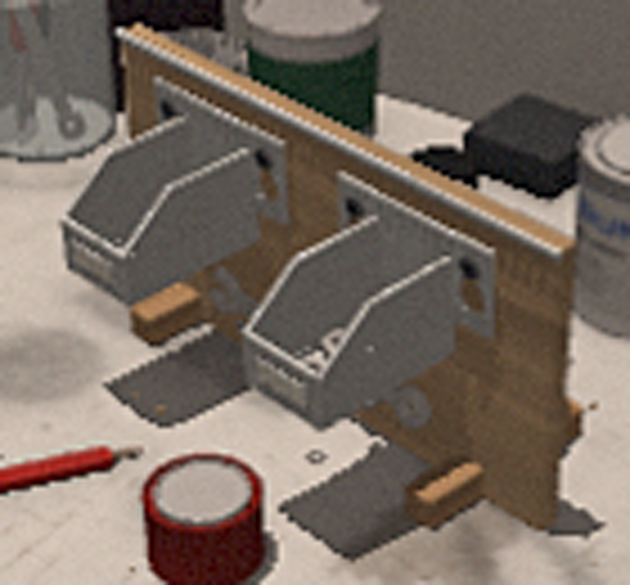

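```bash
python3 - <<'E'
from h import *
from scipy.optimize import least_squares
mt,ms=eyes.camera_model('top'),eyes.camera_model('scene')
T=lambda u,v,s=4.6,o=(175,120):((u+.5)/s-.5+o[0],(v+.5)/s-.5+o[1])
S=lambda u,v:T(u,v,4.5,(215,130))
Z=lambda u,v:T(u,v,5,(350,185))
def W(p,L):
    c,s=np.cos(p[3]),np.sin(p[3]); L=np.array(L)
    return np.c_[c*L[:,0]-s*L[:,1]+p[0], s*L[:,0]+c*L[:,1]+p[1], L[:,2]+p[2]]
def fit(name,obs,z0,p0,zf=.001):
    def r(p):
        out=[(p[2]-z0)/zf]
        for m,l in obs:
            out+=list((proj(m,W(p,[a for a,b in l]))-np.array([b for a,b in l])).ravel())
        return out
    s=least_squares(r,p0,loss='soft_l1'); print(name,s.x.round(4),'res',np.round(s.fun,1)); return s.x
h=.18
b=fit('board',[(mt,[((-.008,h,.185),T(38,88)),((-.008,-h,.185),T(762,218)),((.008,h,.185),T(42,58)),((.008,-h,.185),T(762,188))]),
 (ms,[((-.008,h,.185),S(118,32)),((-.008,-h,.185),S(560,253))])],0,[.65,.1,0,-.1])
n=fit('bin',[(mt,[((.047,.058,.078),T(443,175)),((.047,-.058,.078),T(670,217)),((-.05,.03,.034),T(470,388)),((-.05,-.03,.034),T(582,406))]),
 (ms,[((.047,.058,.078),S(340,174)),((.047,-.058,.078),S(494,250)),((.047,-.058,.0),S(492,337)),((-.05,.03,.034),S(246,332)),((-.05,-.03,.034),S(320,376)),((-.012,.03,.062),S(300,258)),((-.012,-.03,.062),S(370,302))])],.09,[.6,.0,.09,-.1])
print('bin from board',W(b,[(-.058,-.082,.09)]))
# only-top / scale
fit('scale',[(mt,[((.095-.0,.09,.04),Z(60,132)),((-.095,.09,.03),Z(148,488)),((-.095,-.09,.03),Z(490,405))]),],0,[.5,-.2,0,.2])
for q in [(72,130),(395,52),(480,335),(142,412)]: print(atz(mt,Z(*q),.04))
q=np.mean([atz(mt,Z(*q),.04) for q in [(72,130),(395,52),(480,335),(142,412)]],0);print(q)
# tin/tape
print('tin',atz(mt,T(475,480),.046))
for l in [((.047,.058,.078)),(.003,0,.062),(0,0,0)]: print(l,W(n,[l]))
E
```

```text
board [ 6.489e-01  8.870e-02 -4.000e-04 -1.997e-01] res [-0.4 -0.6  0.1 -0.2  0.5 -0.1 -0.2  1.   0.1 -0.2 -0.4  0.5 -0.4]
bin [ 0.5755  0.0208  0.0897 -0.1867] res [-0.3 -0.3  0.5  0.8 -0.1 -0.8 -0.1  0.1  0.3 -0.2 -0.4  0.4  0.1 -0.3
  8.2 -0.3 -0.8  0.8 -0.2 -0.9 -0.4  1.4 -0.4]
bin from board [[0.57576371 0.01985984 0.0896332 ]]
scale [ 4.492e-01 -2.611e-01 -1.000e-04  2.227e-01] res [-0.1 -0.7 -1.6  0.   0.8  0.7  0.2]
[ 0.51885189 -0.15994868  0.04      ]
[ 0.55565533 -0.32469521  0.04      ]
[ 0.41236479 -0.3613719   0.04      ]
[ 0.37700348 -0.19065084  0.04      ]
[ 0.46596887 -0.25916666  0.04      ]
tin [0.48850732 0.05769596 0.046     ]
(0.047, 0.058, 0.078) [[0.63241507 0.06902646 0.16768618]]
(0.003, 0, 0.062) [[0.5784131  0.02020242 0.15168618]]
(0, 0, 0) [[0.57546524 0.02075932 0.08968618]]
```

```bash
python3 - <<'E'
from h import *
from scipy.spatial.transform import Rotation as R
o=ctrl.get_obs(); q=o['eef_rot']; M=R.from_quat([q[1],q[2],q[3],q[0]]).as_matrix(); print(M.round(3))
print('jaw yaw',np.arctan2(M[1,2],M[0,2]),'cam dir yaw',np.arctan2(M[1,1],M[0,1]))
want=-.195+np.pi/2
for k in(-1,0,1): print((want+k*np.pi)-np.arctan2(M[1,2],M[0,2]))
print(np.array([.5786,.0198,.22])-o['eef_pos'])
E
```

```text
[[-0.001 -0.943  0.332]
 [-0.001  0.332  0.943]
 [-1.     0.    -0.001]]
jaw yaw 1.2319552755709504 cam dir yaw 2.8027512474757446
-2.997751602365847
0.14384105122394608
3.285433704813739
[ 0.38771421 -0.52216174 -0.0215913 ]
```

Emit:
step_arm --pt "30 -40 0" --pt "60 -80 0" --pt "90 -120 0" --pt "120 -160 0" --pt "150 -200 0" --pt "180 -240 0" --pt "210 -280 0" --pt "240 -320 0" --pt "270 -360 0" --pt "300 -400 0" --spin '[0.014,0.028,0.042,0.056,0.07,0.084,0.098,0.112,0.13,0.144]' --fingers '[100,100,100,100,100,100,100,100,100,100]'

```text
time_s: 1.15
eef_pos: [0.4919, 0.1404, 0.2423]
eef_rot: [0.546, -0.449, 0.546, 0.449]
wrist_force: [-0.4, 0.1, -0.6]
opening: 0.997
```

Emit:
step_arm --pt "20 -30 0" --pt "45 -65 0" --pt "70 -95 0" --pt "88 -122 0" --pt "88 -122 0" --pt "88 -122 0" --spin '[0,0,0,0,0,0]' --fingers '[100,100,100,100,100,100]'

```text
time_s: 1.75
eef_pos: [0.5788, 0.0199, 0.2416]
eef_rot: [0.546, -0.448, 0.547, 0.449]
wrist_force: [-0.2, 0.7, -1.0]
opening: 1.001
```

```bash
python3 - <<'E'
from h import *
o=ctrl.get_obs(); print(o['eef_pos'],o['eef_rot'],o['q'],o['wrist_force'])
snap('wrist','w1.png');snap('scene','s1.png')
E
```

```text
[0.57883708 0.01988256 0.2415924 ] [ 0.54633757 -0.44807734  0.54688257  0.44906727] [-1.70665586e-01  1.91575956e-01  1.59585702e+00  3.40463873e-04
  1.35572280e+00 -1.54514378e+00] [-0.1639629   0.71474597 -1.00947479]
```

View pics/w1.png

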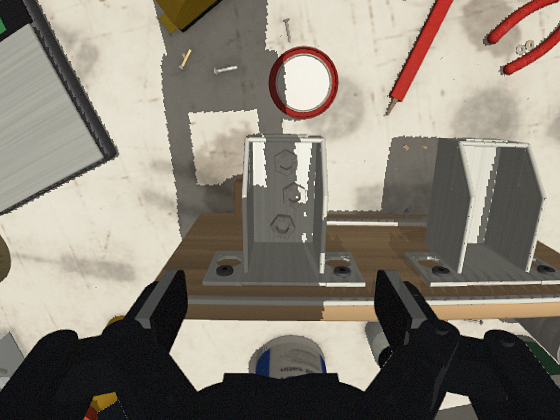

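View pics/s1.png

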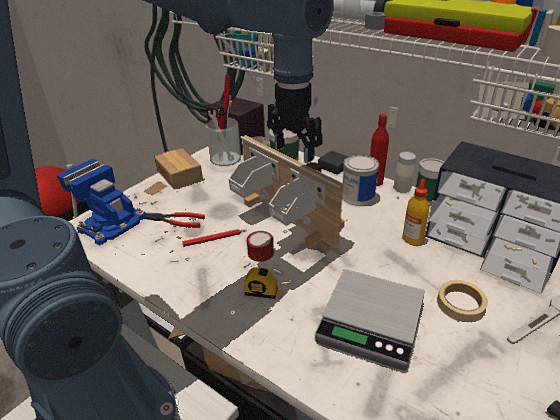

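```bash
python3 - <<'E'
import cv2
im=cv2.imread('pics/w1.png'); cv2.imwrite('pics/cw.png',cv2.resize(im[125:325,175:390],None,fx=3,fy=3,interpolation=cv2.INTER_CUBIC))
E
```

```text
(no output)
```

View pics/cw.png

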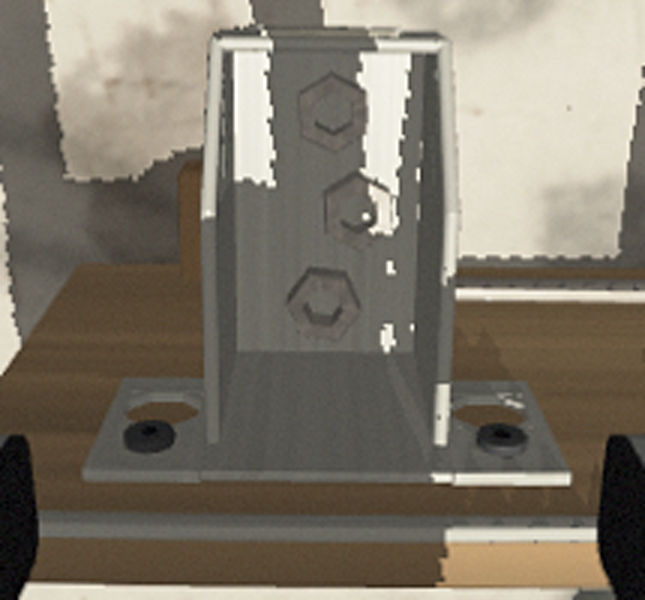

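```bash
cat >> h.py <<'E'
from scipy.spatial.transform import Rotation as R
def wristT(m,o):
    q=o['eef_rot']; M=np.eye(4); M[:3,:3]=R.from_quat([q[1],q[2],q[3],q[0]]).as_matrix(); M[:3,3]=o['eef_pos']
    return M@np.array(m['tool_from_camera'])
E
python3 - <<'E'
from h import *
from scipy.optimize import least_squares
o=ctrl.get_obs(); m=eyes.camera_model('wrist'); T=wristT(m,o)
w=lambda u,v:((u+.5)/3-.5+175,(v+.5)/3-.5+125)
L=np.array([(.047,-.058,.078),(.047,.058,.078),(-.012,-.03,.062),(-.012,.03,.062),(-.05,-.03,.034),(-.05,.03,.034)])
P=np.array([w(84,473),w(570,475),w(202,218),w(456,210),w(208,40),w(453,38)])
def r(p):
    a=R.from_euler('zy',[p[3],p[4]]).apply(L)+p[:3]
    return np.r_[(proj(m,a,T)-P).ravel(),(p[2]-.09)/.002,p[4]/.02]
s=least_squares(r,[.5757,.02,.09,-.195,0],x_scale=.01); print(s.x.round(4),s.fun.round(1))
print('spin',o['eef_pos'])
E
```

```text
[ 0.5753  0.0245  0.0896 -0.196  -0.0054] [ 0.1 -0.1  0.7 -0.5 -0.5 -0.9  0.6  2.   0.2 -0.7 -1.2  0.2 -0.2 -0.3]
spin [0.57839373 0.02113908 0.24193736]
```

Emit:
step_arm --pt "0 2 -20" --pt "0 2 -40" --pt "0 2 -60" --pt "0 2 -75" --pt "0 2 -90" --pt "0 2 -100" --pt "0 2 -110" --pt "0 2 -118" --pt "0 2 -121" --pt "0 2 -121" --spin '[0,0,0,0,0,0,0,0,0,0]' --fingers '[100,100,100,100,100,100,100,100,100,100]'

```text
time_s: 2.85
eef_pos: [0.579, 0.0223, 0.121]
eef_rot: [0.546, -0.449, 0.546, 0.449]
wrist_force: [0.6, 0.6, 0.5]
opening: 1.0
```

```bash
python3 - <<'E'
from h import *
snap('wrist','w2.png');snap('scene','s2.png')
E
```

```text
(no output)
```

View pics/w2.png

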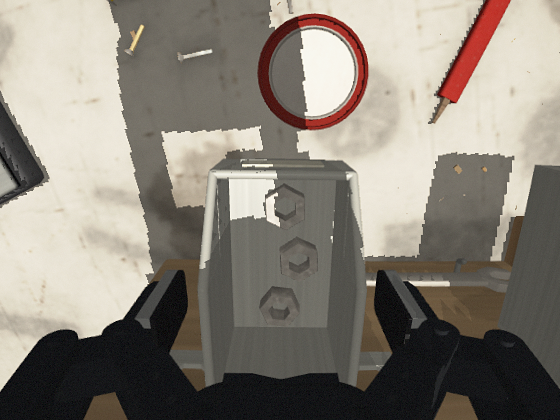

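Both pads straddle the side walls evenly: walls at columns 198 and 363, pads at 187 and 375. I'll close the fingers.

Emit:
step_arm --pt "0 0 0" --pt "0 0 0" --pt "0 0 0" --pt "0 0 0" --pt "0 0 0" --pt "0 0 0" --pt "0 0 0" --pt "0 0 0" --pt "0 0 0" --pt "0 0 0" --spin '[0,0,0,0,0,0,0,0,0,0]' --fingers '[90,80,74,68,62,55,50,45,45,45]'

```text
time_s: 3.95
eef_pos: [0.5793, 0.0224, 0.1218]
eef_rot: [0.546, -0.449, 0.546, 0.449]
wrist_force: [-1.5, 0.3, 5.7]
opening: 0.689
```

```bash
python3 - <<'E'
from h import *
o=ctrl.get_obs();print(o['wrist_force'],o['torque'],o['opening'])
snap('wrist','w3.png');snap('scene','s3.png')
im=cv2.imread('pics/s3.png'); cv2.imwrite('pics/cs3.png',cv2.resize(im[80:260,205:355],None,fx=3.3,fy=3.3,interpolation=cv2.INTER_CUBIC))
E
```

```text
[-1.49752625  0.28940064  5.71918481] [ 0.17810673  0.2460326  -0.27018698] 0.6887602712945172
```

View pics/w3.png

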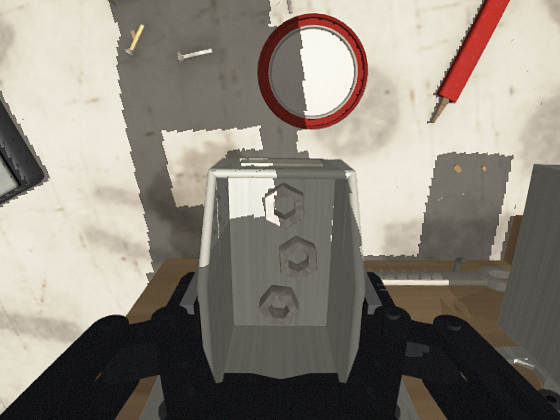

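View pics/cs3.png

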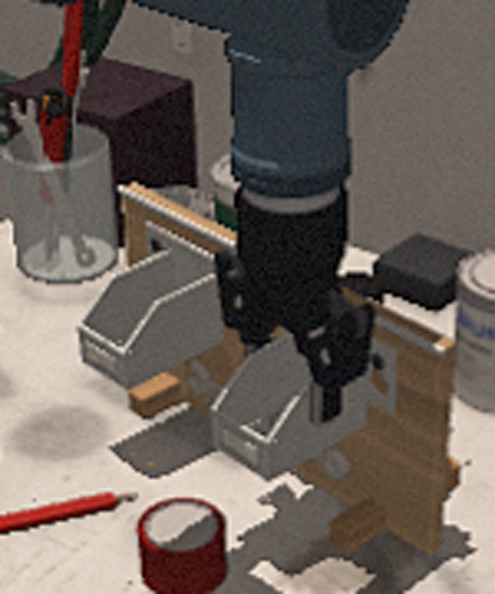

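Gripped (opening 0.69, about 59 mm). I'll lift slowly by 19.5 mm.

Emit:
step_arm --pt "0 0 3" --pt "0 0 6" --pt "0 0 9" --pt "0 0 12" --pt "0 0 15" --pt "0 0 18" --pt "0 0 19.5" --pt "0 0 19.5" --pt "0 0 19.5" --spin '[0,0,0,0,0,0,0,0,0]' --fingers '[45,45,45,45,45,45,45,45,45]'

```text
time_s: 4.95
eef_pos: [0.5789, 0.0224, 0.1407]
eef_rot: [0.546, -0.449, 0.546, 0.449]
wrist_force: [-0.4, -0.2, -3.3]
opening: 0.702
```

```bash
python3 - <<'E'
from h import *
o=ctrl.get_obs();print(o['eef_pos'],o['wrist_force'],o['torque'],o['opening'])
snap('wrist','w4.png');snap('scene','s4.png')
im=cv2.imread('pics/s4.png'); cv2.imwrite('pics/cs4.png',cv2.resize(im[80:260,205:355],None,fx=3.3,fy=3.3,interpolation=cv2.INTER_CUBIC))
E
```

```text
[0.57891212 0.02242098 0.14074999] [-0.38775006 -0.24507673 -3.33241114] [-0.01771382  0.01982691 -0.03052845] 0.7015453965631292
```

View pics/w4.png

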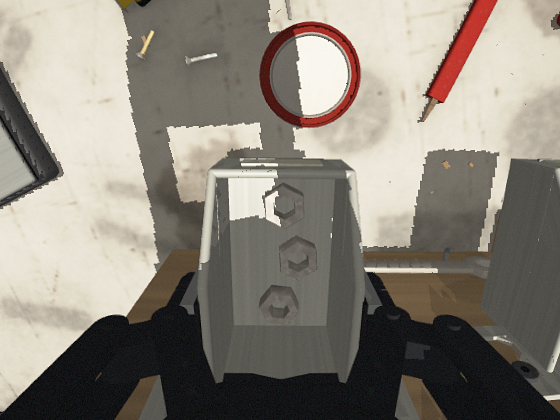

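View pics/cs4.png

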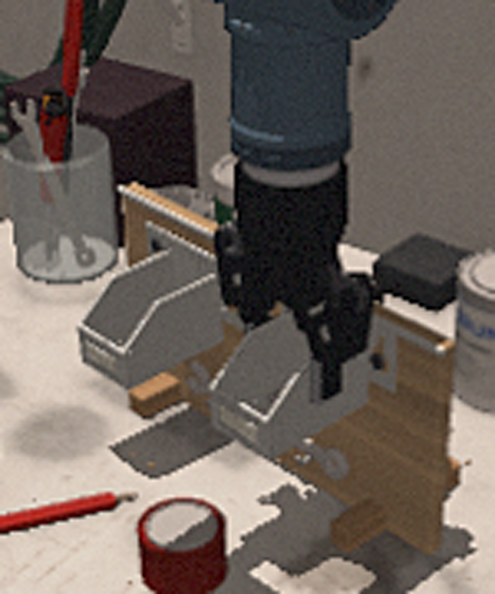

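Emit:
step_arm --pt "-3 0.6 0" --pt "-6 1.2 0" --pt "-9 1.8 0" --pt "-12 2.4 0" --pt "-12 2.4 0" --spin '[0,0,0,0,0]' --fingers '[45,45,45,45,45]'

```text
time_s: 5.55
eef_pos: [0.5666, 0.0249, 0.1407]
eef_rot: [0.546, -0.449, 0.546, 0.449]
wrist_force: [-0.2, -0.8, -3.8]
opening: 0.695
```

Emit:
step_arm --pt "-5 1 0" --pt "-10 2 0" --pt "-16 3.2 0" --pt "-22 4.4 0" --pt "-28 5.6 0" --pt "-32 6.4 0" --pt "-32 6.4 0" --spin '[0,0,0,0,0,0,0]' --fingers '[45,45,45,45,45,45,45]'

```text
time_s: 6.25
eef_pos: [0.5345, 0.0313, 0.1408]
eef_rot: [0.546, -0.449, 0.546, 0.449]
wrist_force: [0.2, 0.8, -4.1]
opening: 0.692
```

```bash
python3 - <<'E'
from h import *
o=ctrl.get_obs();print(o['eef_pos'],o['wrist_force'],o['torque'],o['opening'])
snap('wrist','w5.png');snap('scene','s5.png')
im=cv2.imread('pics/s5.png'); cv2.imwrite('pics/cs5.png',cv2.resize(im[80:260,205:355],None,fx=3.3,fy=3.3,interpolation=cv2.INTER_CUBIC))
E
```

```text
[0.53449389 0.03131909 0.14079231] [ 0.22241432  0.82345438 -4.13824044] [-0.04867334  0.01167277 -0.00602488] 0.6915440509435393
```

View pics/w5.png

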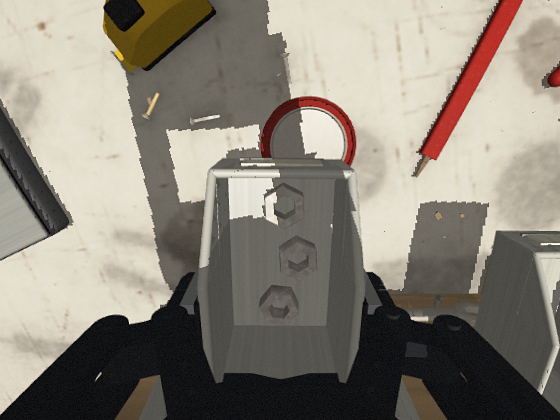

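View pics/cs5.png

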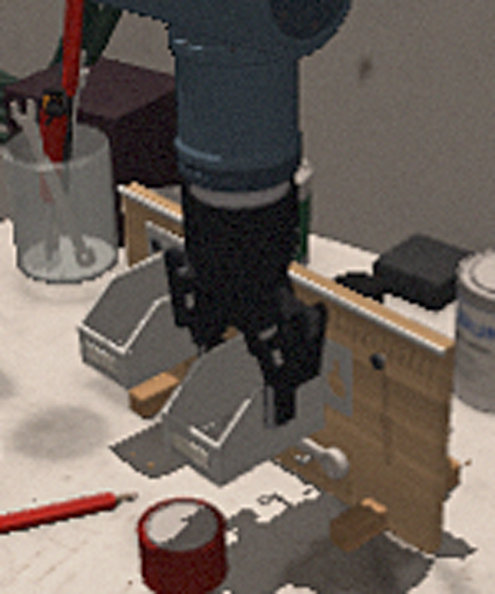

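Emit:
step_arm --pt "-3 -3 0" --pt "-8 -12 0" --pt "-16 -28 0" --pt "-24 -50 0" --pt "-31 -75 0" --pt "-37 -102 0" --pt "-43 -130 0" --pt "-48 -158 0" --pt "-52 -185 0" --pt "-56 -211 0" --spin '[0.0,0.01,0.03,0.06,0.1,0.14,0.18,0.22,0.26,0.3]' --fingers '[45,45,45,45,45,45,45,45,45,45]'

```text
time_s: 7.35
eef_pos: [0.4783, -0.1817, 0.1409]
eef_rot: [-0.473, 0.526, -0.473, -0.526]
wrist_force: [-0.3, -0.0, -3.8]
opening: 0.694
```

Emit:
step_arm --pt "-3 -24 0" --pt "-5 -45 0" --pt "-7 -61 0" --pt "-8 -71 0" --pt "-9 -76 0" --pt "-9 -78 0" --pt "-9 -78 0" --pt "-9 -78 0" --spin '[0.035,0.06,0.08,0.095,0.1,0.1,0.1,0.1]' --fingers '[45,45,45,45,45,45,45,45]'

```text
time_s: 8.15
eef_pos: [0.47, -0.2573, 0.1407]
eef_rot: [0.446, -0.549, 0.446, 0.549]
wrist_force: [-0.1, 0.3, -3.5]
opening: 0.692
```

```bash
python3 - <<'E'
from h import *
o=ctrl.get_obs();print(o['eef_pos'],o['wrist_force'],o['torque'],o['opening'])
snap('wrist','w6.png');snap('scene','s6.png')
im=cv2.imread('pics/s6.png'); cv2.imwrite('pics/cs6.png',cv2.resize(im[180:390,280:460],None,fx=2.8,fy=2.8,interpolation=cv2.INTER_CUBIC))
E
```

```text
[ 0.47002836 -0.25734692  0.14071082] [-0.0995832   0.27486606 -3.46718951] [ 0.01543688 -0.00653263 -0.03119436] 0.6916252591272168
```

View pics/w6.png

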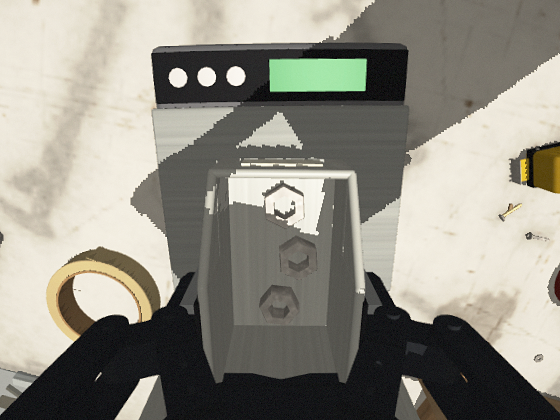

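View pics/cs6.png

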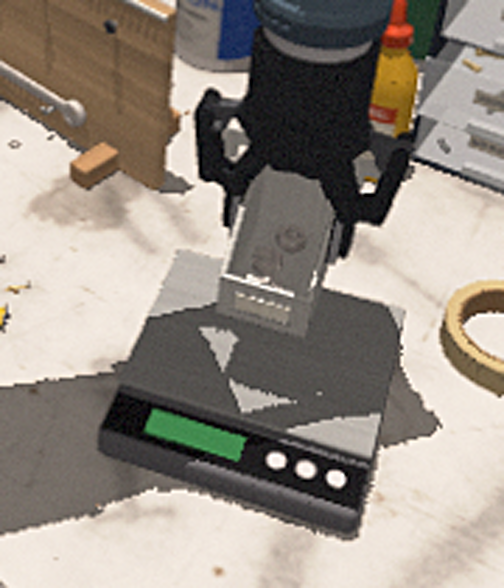

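```bash
python3 - <<'E'
from h import *
o=ctrl.get_obs(); m=eyes.camera_model('wrist'); T=wristT(m,o)
a=atz(m,(154,108),.04,T);b=atz(m,(409,105),.04,T); print(a,b,np.linalg.norm(a-b))
d=(b-a)/np.linalg.norm(b-a); n=np.array([d[1],-d[0],0]); print(np.arctan2(n[1],n[0]),(a+b)/2+.073*n)
c=[atz(m,p,.02+.11,T) for p in((227,326),(333,326),(342,170),(220,170))]
print('nut area',c)
E
```

```text
[ 0.413321   -0.35748119  0.04      ] [ 0.37566658 -0.18732866  0.04      ] 0.17426915522537353
0.21778804526323442 [ 0.46576937 -0.25663178  0.04      ]
nut area [array([ 0.50604657, -0.27813872,  0.13      ]), array([ 0.49474448, -0.2241424 ,  0.13      ]), array([ 0.41435837, -0.241341  ,  0.13      ]), array([ 0.4253094 , -0.29367893,  0.13      ])]
```

Emit:
step_arm --pt "0 0 -4" --pt "0 0 -12" --pt "0 0 -22" --pt "0 0 -32" --pt "0 0 -42" --pt "0 0 -50" --pt "0 0 -57" --pt "0 0 -61" --pt "0 0 -63" --pt "0 0 -63" --spin '[0,0,0,0,0,0,0,0,0,0]' --fingers '[45,45,45,45,45,45,45,45,45,45]'

```text
time_s: 9.25
eef_pos: [0.4701, -0.2579, 0.0777]
eef_rot: [0.446, -0.549, 0.446, 0.549]
wrist_force: [0.2, -1.0, -3.2]
opening: 0.694
```

Emit:
step_arm --pt "0 0 -1" --pt "0 0 -2" --pt "0 0 -3" --pt "0 0 -3" --spin '[0,0,0,0]' --fingers '[45,45,45,45]'

```text
time_s: 9.65
eef_pos: [0.4703, -0.258, 0.0751]
eef_rot: [-0.446, 0.549, -0.446, -0.548]
wrist_force: [0.2, -0.3, -1.9]
opening: 0.695
```

Emit:
step_arm --pt "0 0 -0.5" --pt "0 0 -1" --pt "0 0 -1" --spin '[0,0,0]' --fingers '[45,45,45]'

```text
time_s: 9.95
eef_pos: [0.4705, -0.258, 0.0748]
eef_rot: [-0.446, 0.549, -0.446, -0.548]
wrist_force: [-0.7, 2.2, 7.7]
opening: 0.693
```

Contact with the plate is soft: the wrist force went from -3.5 to +7.7 N. I'll ease back slightly and open the fingers.

Emit:
step_arm --pt "0 0 0.5" --pt "0 0 0.5" --pt "0 0 0.5" --pt "0 0 0.5" --pt "0 0 0.5" --pt "0 0 0.5" --pt "0 0 0.5" --pt "0 0 0.5" --spin '[0,0,0,0,0,0,0,0]' --fingers '[45,68,72,76,82,90,100,100]'

```text
time_s: 10.75
eef_pos: [0.4701, -0.2579, 0.0743]
eef_rot: [-0.446, 0.549, -0.446, -0.549]
wrist_force: [-0.6, -0.3, 0.5]
opening: 1.004
```

```bash
python3 - <<'E'
from h import *
o=ctrl.get_obs();print(o['eef_pos'],o['wrist_force'],o['opening'])
snap('wrist','w7.png')
E
```

```text
[ 0.47009649 -0.25789734  0.07426257] [-0.58576204 -0.3415608   0.45237356] 1.0035241765065572
```

View pics/w7.png

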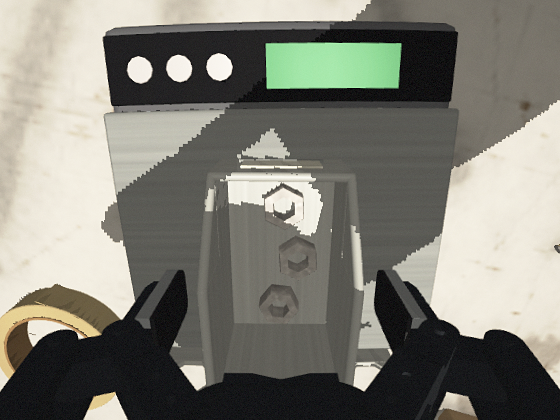

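The fingers are open, the bin is standing on the plate and all three nuts are in it. I'll retreat straight up.

Emit:
step_arm --pt "0 0 5" --pt "0 0 15" --pt "0 0 30" --pt "0 0 50" --pt "0 0 75" --pt "0 0 105" --pt "0 0 135" --pt "0 0 160" --pt "0 0 170" --pt "0 0 170" --spin '[0,0,0,0,0,0,0,0,0,0]' --fingers '[100,100,100,100,100,100,100,100,100,100]'

```text
time_s: 11.8
eef_pos: [0.4708, -0.2585, 0.2464]
eef_rot: [-0.446, 0.55, -0.446, -0.547]
wrist_force: [-0.4, -0.1, -0.2]
opening: 0.997
```

Emit:
step_arm --pt "-20 0 0" --pt "-50 0 0" --pt "-80 0 0" --pt "-100 0 0" --pt "-110 0 0" --pt "-110 0 0" --spin '[0,0,0,0,0,0]' --fingers '[100,100,100,100,100,100]'

```text
time_s: 12.4
eef_pos: [0.3592, -0.2576, 0.2434]
eef_rot: [0.447, -0.548, 0.446, 0.549]
wrist_force: [0.1, 0.5, 0.2]
opening: 0.999
```

```bash
python3 - <<'E'
from h import *
o=ctrl.get_obs();print(o['eef_pos'],o['wrist_force'],o['opening'])
snap('wrist','w8.png');snap('scene','s8.png');snap('top','t8.png')
a=cv2.imread('pics/t8.png');b=cv2.imread('pics/s8.png')
cv2.imwrite('pics/c8.png',np.hstack([cv2.resize(a[120:300,170:460],None,fx=1.38,fy=1.38*1.1,interpolation=3),cv2.resize(b[120:380,200:450],(400,int(180*1.38*1.1)),interpolation=3)]))
E
```

```text
[ 0.35916817 -0.2575593   0.2433607 ] [0.08124033 0.48886821 0.23836163] 0.9994590886113972
```

View pics/t8.png

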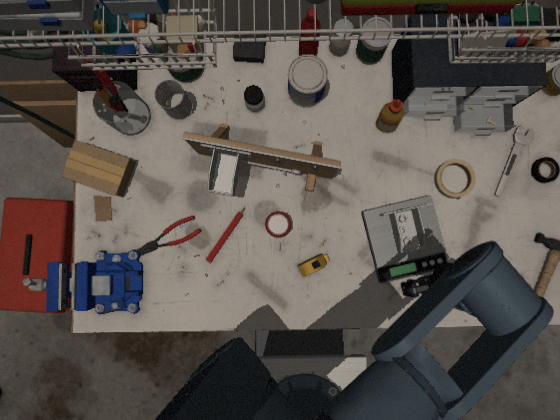

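View pics/s8.png

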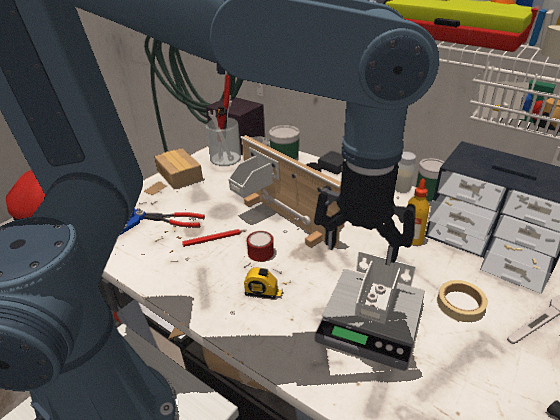

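View pics/w8.png

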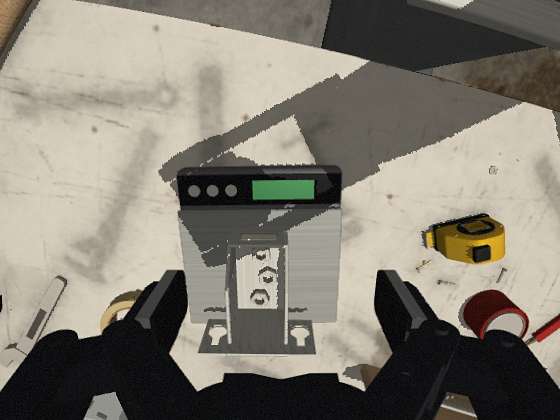

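The bin stands on the plate at about (404,230) in the top view with all three nuts. The empty bin, tin, pliers and tape look unmoved. One numeric check before handing in.

```bash
python3 - <<'E'
from h import *
from scipy.optimize import least_squares
o=ctrl.get_obs(); m=eyes.camera_model('wrist'); T=wristT(m,o)
L=np.array([(.047,-.058,.078),(.047,.058,.078),(-.05,-.03,.034),(-.05,.03,.034)])
P=np.array([(198,352),(316,353),(228,245),(288,245)])
r=lambda p:(proj(m,R.from_euler('zy',[p[3],p[4]]).apply(L)+p[:3],T)-P).ravel()
s=least_squares(r,[.466,-.257,.04,.2,0],x_scale=.01);print(s.x.round(4),s.fun.round(1))
a,b=cv2.imread('pics/top0.png'),cv2.imread('pics/t8.png')
for n,(x,y,X,Y) in dict(empty=(205,148,245,198),tin=(262,208,296,240),tape=(295,250,332,280),pliers=(135,212,205,260)).items():
    print(n,cv2.phaseCorrelate(*[cv2.cvtColor(i[y:Y,x:X],6).astype(np.float64) for i in(a,b)]))
E
```

```text
[ 0.471  -0.2581  0.038   0.2009  0.0097] [ 0.4  0.1 -0.2  0.3  0.  -0.4 -0.2 -0. ]
empty ((-0.13455470243183143, 0.07770092631168879), 0.9889372066887318)
tin ((0.08570320322790792, -0.14238847916686836), 1.0342085477160645)
tape ((-0.016016435629598647, -0.16182017362572942), 0.9690202552244891)
pliers ((-0.009082890551219691, -0.00020665550611909111), 1.0113364226130135)
```

```bash
python3 -c "
from h import *
print(hand_in())"
```

```text
the job is handed in; nothing more can be done
None
```

The nut bin now stands upright near the middle of the weighing plate, with all three nuts in it. I handed the job in at about 12.6 s; no verdict is reported.

I gripped the bin by its side walls, lifted it 19.5 mm and drew it off the studs with no noticeable resistance. I carried it level and set it down with about 11 N of contact force. Then I opened the fingers and backed the arm off.

**Last checks:**
- **Position:** the wrist camera puts the bin's centre about 5 mm from the plate's centre (limit 35 mm). Fitted tilt is about 0.01 rad.
- **Height:** the fit puts the underside at 38 mm against the plate's 40 mm. The 2 mm gap is within the camera calibration and the 4 mm limit.
- **Nuts:** all three were visible in the bin after release.
- **Other items:** the empty bin, tin, tape measure and pliers shifted less than 0.2 pixel (about 0.4 mm) in the top view.
- **Robot:** the gripper is clear of everything and the wrist force is close to zero.

**One disagreement:** before the grasp, the wrist camera put the bin about 4 mm further in y than the fixed cameras did. I moved 2 mm towards it, and the close-up then showed the fingers centred on the bin.

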